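# Put the range selector into gear

## Robot

A 6-joint arm with a two-finger parallel gripper is mounted at the origin on a cart in front of the work surface, level with it; the furniture and walls round the work are solid. World frame = base frame: x ahead of the robot, y to its left, z up, the work surface at z = 0. Lengths are in mm, angles in rad, forces in N, time in s.
With the tool pointing down it reaches from about 375 to 925 mm from the base axis. Payload 5.7 kg.
Tool frame: the origin (TCP) lies between the finger pads; the fingertips stand 22 mm ahead of it and the grasp point (between the pads) lies 3 mm ahead of it; y points along the fingers, x is the direction in which the jaws open and shut, and the axes are right-handed (so a half turn about y gives the same grasp; the last joint's range is limited). The gripper opens to 85 mm and grips with 20 to 120 N. Pads are 22 mm wide; open, the fingers measure 114 mm over their backs; the gripper's body (76 mm by 85 mm) begins 54 mm behind the grasp point. The pads swing forward as they close: fully open they stand 13 mm farther back than shut.
Start: joints at [1.087, 0.359, 1.51, -0, 1.272, -0.115], TCP at [216.29, 559.629, 253.267] pointing down, gripper open.
Joint ranges: [-2.97, 2.97], [-1.01, 2.36], [0.21, 2.38], [-0.96, 4.11], [0.2, 2.71], [-2.98, 2.98]. Speed limits (rad/s): [2.39, 2.39, 3.14, 3.14, 3.14, 3.14].

## Interface

Orientations are given as a rotation vector (axis times angle).
In Python, from station import env, viewer gives the robot as it stands.
- The arm moves only by the tool drive_tool, never from a script. Its argument "plan" is a list that holds one entry, the list of rows, each a list of 7 numbers: the closure, from -1 (fully open) to 1 (shut), then the shift along the tool's x, y, z in m, then the turn, a rotation vector about the tool's x, y, z in degrees. A call has 1 to 12 rows; each row is the pose to reach, as a shift and turn from the pose commanded when the call began, along the tool's axes at that moment; what a row does not reach only later rows make up. A row lasts 1/8 s, in which the tool goes at most 62.5 mm and 10.7 degrees, less where a joint would pass 70% of its speed; a pose out of reach is approached as far as the arm can. A call with a gripper value outside its range is refused whole. The fingers move at their own pace and stop on an object; the grip force is fixed at half the most. Time passes only in rows, so rows that repeat a pose let the fingers close. It gives the time, the measured TCP pose, the force and the opening at its end, in the units of the state.
- env.get_state(): the state, without advancing time (a new reading comes with each control period).
- viewer.capture(name): name is "scene" or "side" or "wrist"; returns a dict with "frame" (480x640x3 uint8, red, green, blue), "depth" (480x640 float32, mm along the optical axis (not along the pixel's ray), 0 where there is no reading), "intrinsics" (3x3 intrinsics, pixels), "R" (3x3) and "t" (3): a world point X has camera coordinates R X + t. Camera axes: x right, y down, z forward; pixel columns grow to the right and rows downward; lengths in mm; the calibration is good to about 2 mm. A picture is of the moment at which its call begins.
- env.job_done(): hands the job in, once; it reports no verdict.
The state is a dict: "t": time; "joint_pos": joint angles; "joint_vel": joint speeds; "joint_efforts": joint torques, N m; "tool_pos": TCP position; "ee_rot": TCP orientation; "force": force on the tool from outside, world axes, zero at the start; "wrist_torque": the same for the moment, N m; "width": finger opening in mm.
Only numpy, scipy, OpenCV 4.12 (cv2) and the standard library are available. Lean on these libraries where they do the work, as an engineer would, in place of code of your own. Each camera call takes 0.05 s, during which the arm holds its last target.

## Task

Two control boxes stand on the bench for testing: a range selector with an H-shaped gate and a ball knob, and a throttle with one straight slot and a crossbar grip. Put the range selector into its front right gear: take its lever, which stands in neutral, across the neutral slot to the right-hand end and then forward (away from the robot) as far as it goes, and let go. Leave the throttle lever where it is.

Things in the scene. Friction and masses are not known exactly. Their poses are not given: they have to be found in the camera images.
- selector_knob (a point): Centre of the range selector's black ball knob, 38 mm across, 150 mm above the bench when upright, 64 mm above the box. Axes of the lever: z up along its 10 mm rod, x forward (away from the robot) along the lanes, y left along the neutral slot. A 16 mm collar spans 18 to 26 mm below the centre. The fixed grey box, 124 (x) x 118 x 86 mm high, has an H-shaped opening in its bright top plate.
- selector_cross (a joint): Sideways tilt of the selector's lever, rad: 0 upright, -0.30 left end of the neutral slot, +0.30 right end; starts at -0.30 to -0.05 in neutral. The lever tilts about a pivot 130 mm below the knob's centre along the rod, 20 mm above the bench at the box's middle: 38 mm each way at the knob. The right lane can be entered above about 0.23.
- selector_drive (a joint): Fore-and-aft tilt of the selector's lever about the same pivot, rad: 0 neutral, +0.30 fully forward (in gear), -0.30 fully back. Between the lanes the gate holds it within about 0.08 of neutral. All slots are 20 mm wide. The lever stays where it is left and takes 1 to 2 N at the knob to move.
- throttle_grip (a point): Centre of the throttle's crossbar grip (black bar 18 mm thick, 60 mm long, lying left-right), about 150 mm above the bench, on a like grey box with one straight fore-and-aft slot. Not to be moved. The two boxes stand side by side, 0.22 to 0.44 m apart, each turned up to 20 degrees; either may be the left one.

How it is judged (in metres and radians):
On the way:
1. the selector's lever is at the right-hand end of the neutral slot, not yet forward (value of joint selector_cross above 0.2 rad and value of joint selector_drive below 0.15 rad), for 0.05 s.
At the end, for the whole second after the job is handed in: The selector's lever stands in the right lane (sideways tilt over 0.17 rad) and forward (fore-and-aft tilt over 0.21 rad, that is within about 12 mm of its forward stop at the knob), and the throttle's grip is within 12 mm of where it was (value of joint selector_cross above 0.17 rad and value of joint selector_drive above 0.21 rad and distance of throttle_grip from where it was at the start of the episode below 0.012 m); the robot touches nothing.
It fails at once if the throttle lever was moved by more than 12 mm (distance of throttle_grip from where it was at the start of the episode above 0.012 m).
It also fails if it takes over 32 s, if anything falls off the work surface, if the arm or the gripper's body presses on something with over 40 N, if the wrist force passes 120 N, or if a joint passes its speed limit or range.

## Working session

There is one attempt and no reset: what is moved stays moved. The work goes in short steps, Python scripts to look and compute and a tool call to move; the robot and the scene stay as the last step left them, time stands still between calls to the robot, and variables do not carry over. Pictures are saved under pics/ and viewed, and the job is handed in when it is done.

Besides the shell and the picture viewer there is one more tool, called after "Emit:" as a command line: name --argument value ..., lists and objects as JSON in quotes. drive_tool: Moves the arm, as the interface text tells. Its arguments: {"type":"object","properties":{"plan":{"type":"array"}},"required":["plan"]}

```bash
ls; mkdir -p pics
python3 - <<'E'
from station import env, viewer
import cv2,numpy as np
s=env.get_state()
print({k:np.round(v,3) for k,v in s.items()})
for n in ["scene","side"]:
    c=viewer.capture(n)
    cv2.imwrite(f"pics/{n}0.png",c["frame"][:,:,::-1])
    np.savez(f"{n}0.npz",**c)
    print(n,c["intrinsics"],c["R"],c["t"])
E
```

```text
pics
{'t': np.float64(0.0), 'joint_pos': array([ 1.087,  0.36 ,  1.511,  0.   ,  1.273, -0.115]), 'joint_vel': array([ 0.001, -0.   ,  0.001,  0.001,  0.001, -0.001]), 'joint_efforts': array([-1.0000e-03, -5.2762e+01, -2.7861e+01, -1.0000e-03,  1.3000e-02,
       -0.0000e+00]), 'tool_pos': array([215.995, 559.074, 252.429]), 'ee_rot': array([-1.362, -0.932,  0.935]), 'force': array([ 0.189,  0.979, -0.066]), 'wrist_torque': array([0.035, 0.021, 0.052]), 'width': np.float64(85.195)}
scene [[531.54346485   0.         319.78305086]
 [  0.         531.54346485 230.88809804]
 [  0.           0.           1.        ]] [[-0.59367113 -0.80470231  0.00296385]
 [-0.44386294  0.32438437 -0.83532058]
 [ 0.67122297 -0.49722126 -0.54975517]] [333.43378136 327.80773834 638.27807548]
side [[543.70843259   0.         323.76214487]
 [  0.         543.70843259 236.60981207]
 [  0.           0.           1.        ]] [[ 0.99796472 -0.06277712 -0.01120029]
 [-0.04954225 -0.65268922 -0.7560042 ]
 [ 0.04014946  0.75502041 -0.65447093]] [-515.09014381  153.71453718  890.45078406]
```

View pics/scene0.png

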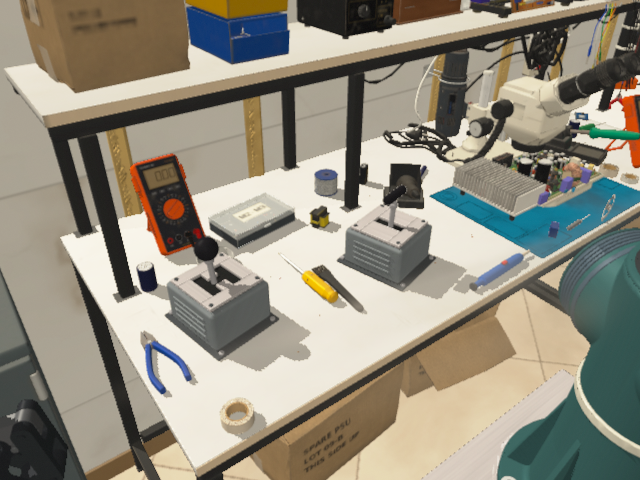

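View pics/side0.png

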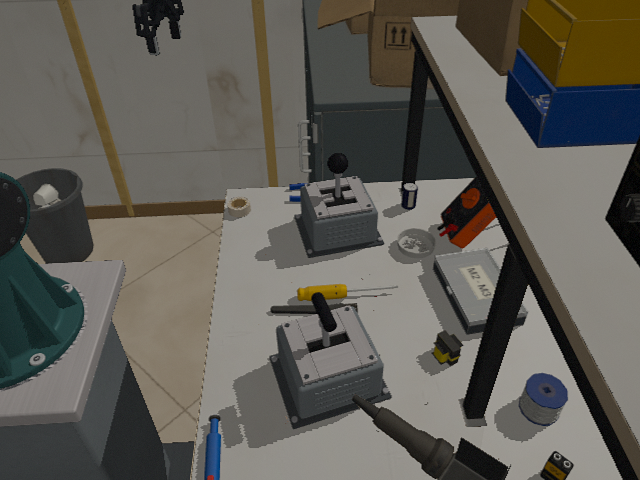

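Run:
```python
from station import env
import cv2,numpy as np
print(cv2.Rodrigues(env.get_state()["ee_rot"])[0].round(3))
```

```text
[[ 0.361 -0.001 -0.933]
 [ 0.933 -0.001  0.361]
 [-0.002 -1.     0.   ]]
```

Scene shows the ball knob at about (206,248), the throttle grip at about (397,192); side shows the knob at (338,163) and the throttle grip at (324,311). The selector is the left box (far +y), with a shelf behind/above.

```bash
cat > h.py <<'E'
import numpy as np,cv2
def load(n): return dict(np.load(n))
def ray(c,u,v):
    K,R,t=c["intrinsics"],c["R"],c["t"]
    d=R.T@np.linalg.solve(K,np.array([u,v,1.])); return -R.T@t,d/np.linalg.norm(d)
def plane(c,u,v,z):
    o,d=ray(c,u,v); return o+d*(z-o[2])/d[2]
def tri(a,ua,b,ub):
    o1,d1=ray(a,*ua);o2,d2=ray(b,*ub)
    s=np.linalg.lstsq(np.c_[d1,-d2],o2-o1,rcond=None)[0]
    p,q=o1+d1*s[0],o2+d2*s[1]; return (p+q)/2,np.linalg.norm(p-q)
def pt(c,u,v):
    z=float(c["depth"][int(v),int(u)]); return c["R"].T@(np.linalg.solve(c["intrinsics"],[u,v,1.])*z-c["t"])
def cloud(c):
    v,u=np.mgrid[:480,:640]; z=c["depth"].astype(float)
    K=c["intrinsics"]; P=np.stack([(u-K[0,2])/K[0,0]*z,(v-K[1,2])/K[1,1]*z,z],-1)
    W=(P-c["t"])@c["R"]; W[z==0]=np.nan; return W
E
python3 - <<'E'
from h import *
a,b=load("scene0.npz"),load("side0.npz")
def ball(c,u,v):
    x0,y0=u-18,v-18
    g=c["frame"][y0:v+19,x0:u+19].max(2); m=(g<55).astype(np.uint8)
    m=cv2.morphologyEx(m,cv2.MORPH_OPEN,np.ones((7,7)))
    n,l,s,ce=cv2.connectedComponentsWithStats(m); k=l[18,18]
    cs,_=cv2.findContours((l==k).astype(np.uint8),0,1)
    ct=max(cs,key=cv2.contourArea); (x,y),r=cv2.minEnclosingCircle(ct)
    print(s[k],ce[k]+[x0,y0],(x+x0,y+y0,r)); return (x+x0,y+y0)
pa,pb=ball(a,206,248),ball(b,338,163)
P,e=tri(a,pa,b,pb); print("knob",P,e)
for n,c in(("scene",a),("side",b)):
    W=cloud(c)
    for lo,hi in((82,91),):
        m=((W[...,2]>lo)&(W[...,2]<hi)).astype(np.uint8)
        N,l,s,ce=cv2.connectedComponentsWithStats(m)
        for i in range(1,N):
            if s[i,4]>600:
                p=W[l==i][:,:2].astype(np.float32); print(n,s[i],"rect",cv2.minAreaRect(p),np.median(W[l==i][:,2]))
    m=W[...,2]>260
    if m.any():
        q=W[m]; q=q[(q[:,0]>300)&(q[:,0]<1200)&(abs(q[:,1])<900)]
        print(n,"high: ",np.nanpercentile(q,[0.5,2,10,50,98],axis=0).round())
for u,v in((397,192),): print(pt(a,u,v))
print(pt(b,324,311))
for u,v in((60,122),(340,72),(600,14),(95,200),(352,140),(130,290)): print("shelf",(u,v),pt(a,u,v).round())
c=b
for u,v in ((415,20),(510,210),(590,330),(412,130),(490,330)): print("shelf side",(u,v),pt(b,u,v).round())
big=[]
for n,c,(x,y,w,h) in(("scene",a,(130,210,160,150)),("side",b,(280,130,120,140))):
    big.append(cv2.resize(c["frame"][y:y+h,x:x+w,::-1],None,fx=2.8,fy=2.8,interpolation=2))
H=max(i.shape[0] for i in big); big=[cv2.copyMakeBorder(i,0,H-i.shape[0],0,0,0) for i in big]
o=np.hstack(big); print(o.shape); cv2.imwrite("pics/crop0.png",o)
E
```

```text
[  7   8  23  22 407] [206.1990172  248.89434889] (206.0, 248.5, 11.926960945129395)
[   3    0   34   35 1083] [339.14404432 160.51985226] (339.5, 162.0, 23.690814971923828)
knob [559.08056546 222.34644424 150.87540366] 3.9759624565033325
scene [ 350  204   78   44 1701] rect ((515.5301513671875, -127.06201934814453), (107.52442932128906, 109.71472930908203), 15.484315872192383) 86.90607908280298
scene [ 170  252   93   60 2384] rect ((557.2027587890625, 212.20407104492188), (109.75496673583984, 108.77909851074219), 11.12985897064209) 86.91514165315012
scene high:  [[ 410. -853.  264.]
 [ 438. -757.  276.]
 [ 700. -580.  319.]
 [ 764.   74.  355.]
 [ 981.  371.  469.]]
side [ 304  176   69   43 1674] rect ((556.0606079101562, 213.1396942138672), (106.85734558105469, 110.81182861328125), 10.718326568603516) 86.36817062060571
side [ 281  305   97   79 4050] rect ((514.4285888671875, -126.30401611328125), (107.10551452636719, 109.78759765625), 15.838973999023438) 86.39518736169046
side [372 417  78  42 878] rect ((604.7759399414062, -271.8682861328125), (25.613515853881836, 95.58103942871094), 56.01695251464844) 85.05213713804426
side high:  [[ 575. -439.  266.]
 [ 668. -421.  279.]
 [ 700. -351.  324.]
 [ 754.  -75.  354.]
 [ 865.  554.  484.]]
[ 505.74542529 -130.89068887  156.65879219]
[ 509.75849493 -134.64826849  158.48096462]
shelf (60, 122) [700. 352. 340.]
shelf (340, 72) [ 703. -151.  321.]
shelf (600, 14) [  701. -1056.   322.]
shelf (95, 200) [709. 332. 203.]
shelf (352, 140) [ 704. -188.  173.]
shelf (130, 290) [706. 315.  13.]
shelf side (415, 20) [703. 356. 354.]
shelf side (510, 210) [ 699. -180.  348.]
shelf side (590, 330) [ 709. -342.  354.]
shelf side (412, 130) [707. 305. 164.]
shelf side (490, 330) [ 701. -206.  190.]
(420, 784, 3)
```

View pics/crop0.png

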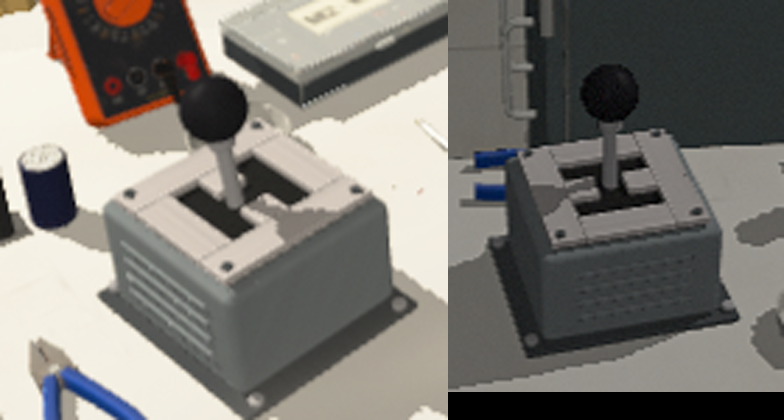

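Run:
```python
from h import *
from station import env
a,b=load("scene0.npz"),load("side0.npz")
P,e=tri(a,(206,248.5),b,(337.5,163)); print("knob",P,e)
B=np.array([556.6,212.7])
for yaw in(10.9,):
    f=np.array([np.cos(np.radians(yaw)),np.sin(np.radians(yaw))]);l=np.array([-f[1],f[0]])
    d=P[:2]-B; print("fwd",d@f,"left",d@l)
# depth-based knob points
for c in(a,b):
    W=cloud(c);m=(np.hypot(W[...,0]-P[0],W[...,1]-P[1])<30)&(W[...,2]>135)
    q=W[m]; A=np.c_[2*q,np.ones(len(q))]; s=np.linalg.lstsq(A,(q**2).sum(1),rcond=None)[0]; print(s[:3],np.sqrt(s[3]+s[:3]@s[:3]),len(q))
s=env.get_state();R=cv2.Rodrigues(s["ee_rot"])[0]
T=np.append(P[:2]+58*l,252.4); print("target",T,"tool shift",R.T@(T-s["tool_pos"]))
```

```text
knob [556.56118512 222.20761425 150.67061982] 0.35841464130291
fwd 1.759731919331761 left 9.343424366229147
[556.90635555 222.5488421  151.53627952] 18.105585111085116 478
[555.93939945 222.54051889 151.17142858] 17.873862285013043 347
target [545.59364943 279.16121959 252.4       ] tool shift [-1.42335870e+02  3.00977985e-01 -4.08304848e+02]
```

Emit:
drive_tool --plan '[[[1, -0.02, 0, -0.058, 0, 8, 0], [1, -0.04, 0, -0.116, 0, 16, 0], [1, -0.06, 0, -0.175, 0, 24, 0], [1, -0.08, 0, -0.233, 0, 33, 0], [1, -0.1, 0, -0.291, 0, 41, 0], [1, -0.12, 0, -0.35, 0, 50, 0], [1, -0.142, 0, -0.408, 0, 58, 0], [1, -0.142, 0, -0.408, 0, 58, 0], [1, -0.142, 0, -0.408, 0, 58, 0], [1, -0.142, 0, -0.408, 0, 58, 0]]]'

```text
t: 1.35
tool_pos: [544.3, 281.0, 253.1]
ee_rot: [-1.566, -0.15, 0.151]
force: [-0.7, -0.9, -0.7]
width: -0.2
```

```bash
cat > st.py <<'E'
from h import *
from station import env
def rel():
    s=env.get_state();R=cv2.Rodrigues(s["ee_rot"])[0]
    y=np.radians(10.9);f=np.array([np.cos(y),np.sin(y)]);l=np.array([-f[1],f[0]])
    d=s["tool_pos"][:2]-[556.6,212.7]
    print("t",s["t"],"rel box fwd,left,z",d@f,d@l,s["tool_pos"][2],"F",s["force"].round(1)); print(R.round(3))
def knob(a,pic):
    # sphere fit of dark depth points near box top
    for n,c in a.items():
        W=cloud(c)
        m=(np.hypot(W[...,0]-556.6,W[...,1]-212.7)<75)&(W[...,2]>115)&(W[...,2]<172)&(c["frame"].max(2)<60)
        print(n,m.sum(),np.nanmedian(W[m],axis=0).round(1))
        v,u=np.where(m); print("px",np.median(u),np.median(v))
def shot(tag):
    from station import viewer
    ims=[];d={}
    for n,(x,y,w,h) in(("scene",(110,150,180,200)),("side",(260,70,140,200))):
        c=viewer.capture(n);d[n]=c;np.savez(f"{n}_{tag}.npz",**c)
        ims.append(cv2.resize(c["frame"][y:y+h,x:x+w,::-1],None,fx=2.4,fy=2.4,interpolation=2))
    cv2.imwrite(f"pics/{tag}.png",np.hstack(ims)); return d
E
python3 - <<'E'
from st import *
shot("s1");rel()
E
```

```text
t 1.45 rel box fwd,left,z 1.0971754676501693 69.53527423449364 253.29136447971328 F [ 0.4 -0.1 -0.1]
[[ 0.982 -0.    -0.191]
 [ 0.191 -0.     0.982]
 [-0.    -1.     0.   ]]
```

View pics/s1.png

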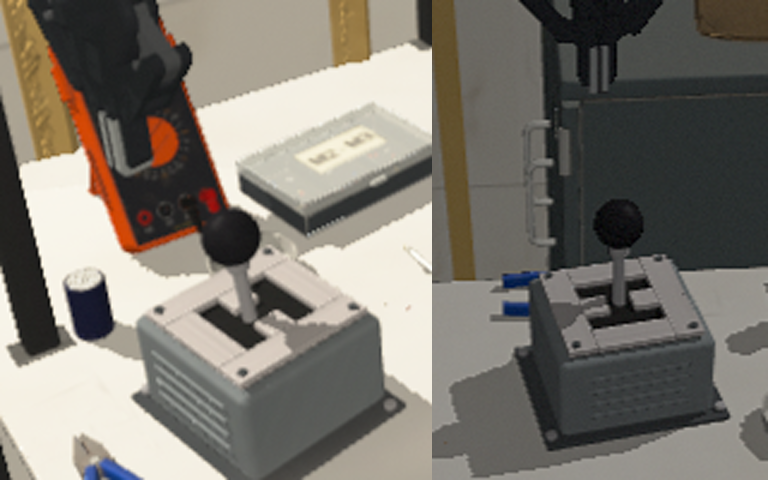

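The closed fingers hang left of the knob in line with the neutral slot, path clear. Descending, then pushing right.

Emit:
drive_tool --plan '[[[1, 0, 0.05, 0, 0, 0, 0], [1, 0, 0.1, 0, 0, 0, 0], [1, 0, 0.1, 0, 0, 0, 0], [1, 0, 0.1, -0.015, 0, 0, 0], [1, 0, 0.1, -0.027, 0, 0, 0], [1, 0, 0.1, -0.035, 0, 0, 0], [1, 0, 0.1, -0.043, 0, 0, 0], [1, 0, 0.101, -0.05, 0, 0, 0], [1, 0, 0.101, -0.055, 0, 0, 0], [1, 0, 0.101, -0.055, 0, 0, 0]]]'

```text
t: 2.7
tool_pos: [555.9, 225.5, 152.1]
ee_rot: [-1.566, -0.148, 0.149]
force: [0.1, 0.5, -0.3]
width: -0.2
```

Run:
```python
from st import *
d=shot("s2");rel();knob(d,0)
```

```text
t 2.8 rel box fwd,left,z 1.703730051556572 13.12043990031195 152.01509937794185 F [0.2 0.4 0.2]
[[ 0.982 -0.001 -0.189]
 [ 0.189 -0.001  0.982]
 [-0.001 -1.    -0.   ]]
scene 407 [546.  205.6 153.7]
px 218.0 247.0
side 461 [557.9 188.4 158.5]
px 340.0 169.0
```

View pics/s2.png

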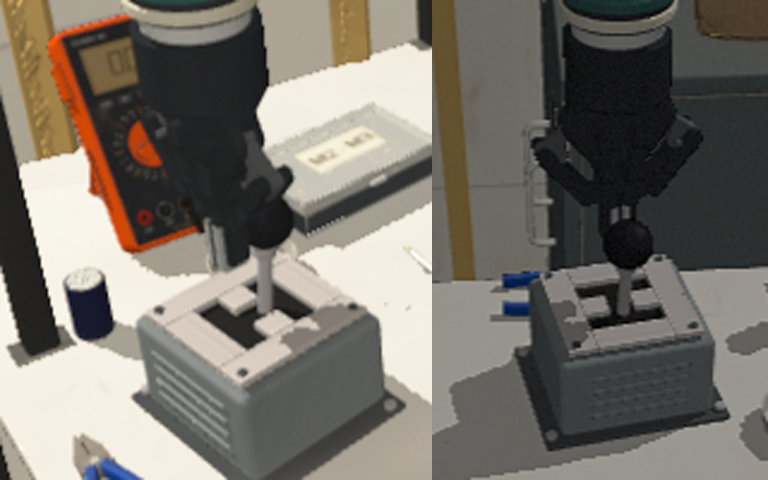

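The ball now sits right of centre, (341.7,171) in side, in contact with the fingers. Continue to the right end.

Emit:
drive_tool --plan '[[[1, 0, 0.001, -0.006, 0, 0, 0], [1, 0, 0.002, -0.012, 0, 0, 0], [1, 0, 0.002, -0.017, 0, 0, 0], [1, 0, 0.002, -0.02, 0, 0, 0], [1, 0, 0.002, -0.02, 0, 0, 0]]]'

```text
t: 3.42
tool_pos: [559.8, 206.0, 150.2]
ee_rot: [-1.566, -0.149, 0.149]
force: [-0.9, 0.7, 0.0]
width: -0.0
```

Run:
```python
from st import *
d=shot("s3");rel();knob(d,0)
```

```text
t 3.525 rel box fwd,left,z 2.0359811025685772 -6.949503881950233 150.33943196404147 F [-0.4  0.1 -0.3]
[[ 0.982  0.    -0.188]
 [ 0.188 -0.     0.982]
 [ 0.    -1.    -0.   ]]
scene 411 [550.3 186.7 151.4]
px 228.0 243.0
side 493 [561.5 169.7 155.4]
px 343.0 176.0
```

View pics/s3.png

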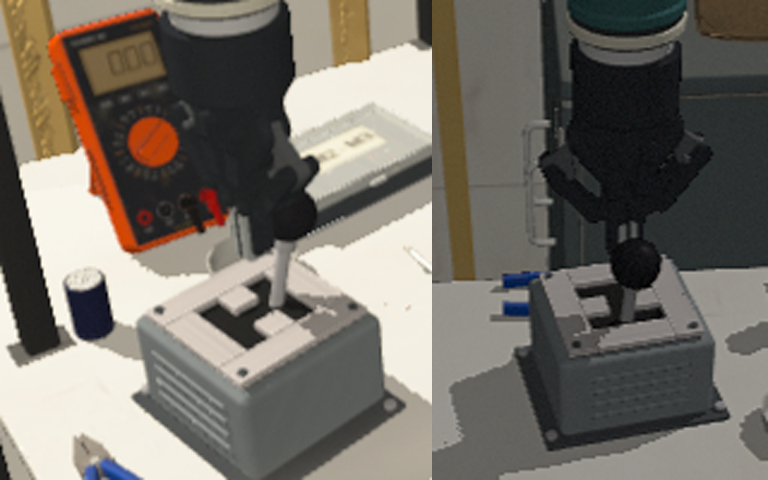

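Run:
```python
from st import *
a,b=load("scene_s3.npz"),load("side_s3.npz")
P,e=tri(a,(232.9,239.6),b,(344.6,179.6)); y=np.radians(10.9);f=np.array([np.cos(y),np.sin(y)]);l=np.array([-f[1],f[0]])
d=P[:2]-[556.6,212.7];print(P,e,"fwd",d@f,"left",d@l,"cross",np.arctan2(-(d@l),P[2]-20))
```

```text
[563.70103351 173.75330406 145.62462162] 4.57504195235546 fwd -0.3917209948421272 left -39.586820488049874 cross 0.3052699142634202
```

Lever is at the right end (cross ≈ 0.285–0.305). Now moving round behind the knob.

Emit:
drive_tool --plan '[[[1, 0, 0, 0.012, 0, 0, 0], [1, 0, 0, 0.025, 0, 0, 0], [1, -0.025, 0, 0.025, 0, 0, 0], [1, -0.055, 0, 0.025, 0, 0, 0], [1, -0.055, 0, 0.025, 0, 0, 0], [1, -0.055, 0, 0, 0, 0, 0], [1, -0.055, 0.002, -0.031, 0, 0, 0], [1, -0.055, 0.002, -0.031, 0, 0, 0], [1, -0.045, 0.002, -0.031, 0, 0, 0], [1, -0.038, 0.002, -0.031, 0, 0, 0], [1, -0.033, 0.002, -0.031, 0, 0, 0], [1, -0.033, 0.002, -0.031, 0, 0, 0]]]'

```text
t: 5.03
tool_pos: [533.6, 170.3, 148.2]
ee_rot: [-1.566, -0.149, 0.149]
force: [0.1, 0.5, 0.1]
width: 0.2
```

Run:
```python
from st import *
d=shot("s4");rel()
```

```text
t 5.125 rel box fwd,left,z -31.19417453700546 -37.528192147101926 148.1653918620161 F [0.1 0.8 0.5]
[[ 0.982 -0.    -0.189]
 [ 0.189 -0.     0.982]
 [-0.    -1.    -0.   ]]
```

View pics/s4.png

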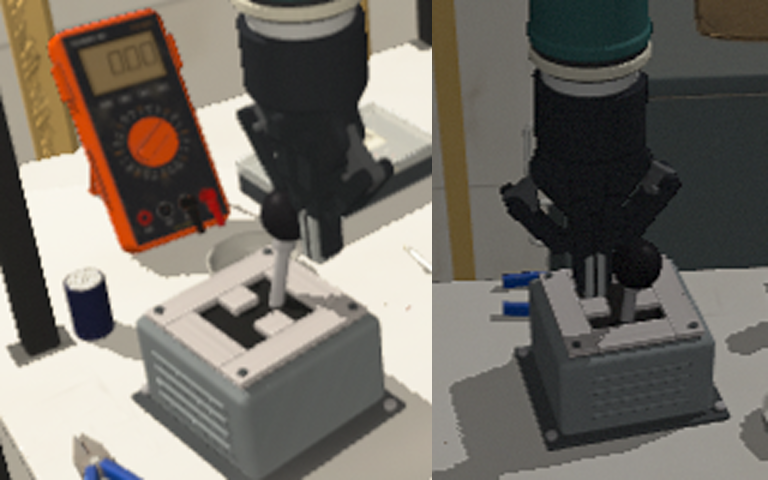

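The fingers stand right behind the ball (side crop: fingers at x≈595, ball at 635) with a small gap. Push forward.

Emit:
drive_tool --plan '[[[1, 0.006, 0, 0, 0, 0, 0], [1, 0.012, 0.001, 0, 0, 0, 0], [1, 0.018, 0.002, 0, 0, 0, 0], [1, 0.024, 0.003, 0, 0, 0, 0], [1, 0.03, 0.003, 0, 0, 0, 0], [1, 0.036, 0.003, 0, 0, 0, 0], [1, 0.036, 0.003, 0, 0, 0, 0]]]'

```text
t: 6.0
tool_pos: [569.3, 176.6, 145.2]
ee_rot: [-1.566, -0.149, 0.148]
force: [-0.4, -1.0, 0.7]
width: -0.2
```

Run:
```python
from st import *
d=shot("s5");rel()
```

```text
t 6.1 rel box fwd,left,z 5.352289258417325 -37.803174658144215 145.4050664259179 F [ 0.3 -0.1  0.4]
[[ 0.982  0.001 -0.189]
 [ 0.189 -0.     0.982]
 [ 0.001 -1.    -0.   ]]
```

View pics/s5.png

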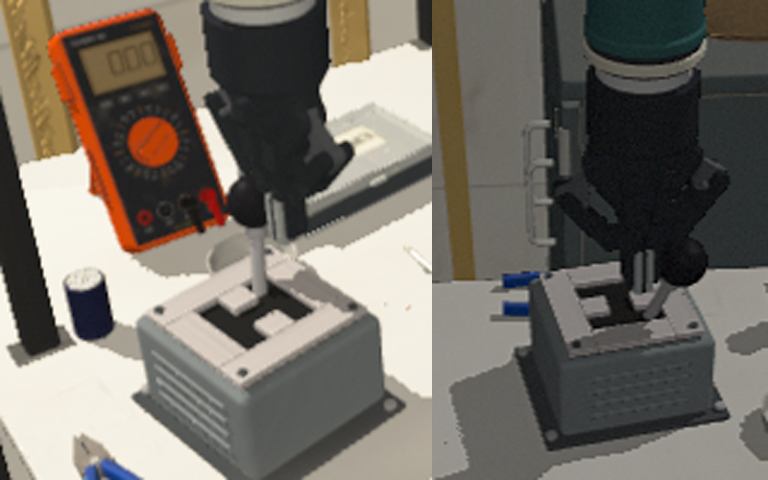

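Lever is well forward in the right lane (ball at side crop (685,263)). A few mm more, watching the force.

Emit:
drive_tool --plan '[[[1, 0.002, 0, 0, 0, 0, 0], [1, 0.004, 0, 0, 0, 0, 0], [1, 0.004, 0, 0, 0, 0, 0]]]'

```text
t: 6.48
tool_pos: [571.4, 177.2, 145.1]
ee_rot: [-1.566, -0.147, 0.151]
force: [-5.1, -1.4, 1.2]
width: 0.0
```

Run:
```python
from st import *
rel()
a,b=load("scene_s5.npz"),load("side_s5.npz")
P,e=tri(a,(212.9,234.6),b,(365.4,179.6)); y=np.radians(10.9);f=np.array([np.cos(y),np.sin(y)]);l=np.array([-f[1],f[0]])
d=P[:2]-[556.6,212.7];print(P,e,"fwd",d@f,"left",d@l)
```

```text
t 6.475 rel box fwd,left,z 7.837180697217978 -37.704870461682106 145.08775017464455 F [-5.1 -1.4  1.2]
[[ 0.982 -0.002 -0.189]
 [ 0.189 -0.001  0.982]
 [-0.002 -1.    -0.   ]]
[604.00150732 187.52759955 136.52517392] 1.081478982270689 fwd 41.786336893499644 left -33.68166696465299
```

5 N resistance indicates the forward stop. Back off, then lift.

Emit:
drive_tool --plan '[[[1, -0.01, 0, 0, 0, 0, 0], [1, -0.03, 0, 0, 0, 0, 0], [1, -0.06, 0, 0, 0, 0, 0], [1, -0.06, -0.03, 0, 0, 0, 0], [1, -0.06, -0.08, 0, 0, 0, 0], [1, -0.08, -0.12, 0, 0, 0, 0], [1, -0.08, -0.12, 0, 0, 0, 0], [1, -0.08, -0.12, 0, 0, 0, 0]]]'

```text
t: 7.48
tool_pos: [494.0, 162.2, 265.1]
ee_rot: [-1.566, -0.15, 0.148]
force: [-0.4, 0.3, -0.4]
width: 0.1
```

Run:
```python
from st import *
d=shot("s6");rel()
for n in d:
    W=cloud(d[n]);m=(np.hypot(W[...,0]-604,W[...,1]-185)<32)&(W[...,2]>124)&(W[...,2]<170)&(d[n]["frame"].max(2)<70)
    q=W[m]; A=np.c_[2*q,np.ones(len(q))]; s=np.linalg.lstsq(A,(q**2).sum(1),rcond=None)[0]
    y=np.radians(10.9);f=np.array([np.cos(y),np.sin(y)]);l=np.array([-f[1],f[0]]);dd=s[:2]-[556.6,212.7]
    print(n,s[:3],np.sqrt(s[3]+s[:3]@s[:3]),len(q),"fwd",dd@f,"left",dd@l,"tilts",np.arctan2(dd@f,s[2]-20),np.arctan2(-dd@l,s[2]-20))
    c0=load(f"{n}0.npz"); W0=cloud(c0)
    g=lambda W:np.nanmean(W[(W[...,2]>140)&(np.hypot(W[...,0]-508,W[...,1]+132)<50)],axis=0)
    print("throttle",g(W0),g(W))
cv2.imwrite("pics/full6.png",d["scene"]["frame"][:,:,::-1])
```

```text
t 7.575 rel box fwd,left,z -71.47389033253795 -37.73558896142905 264.06221574958784 F [ 0.7 -0.  -0.5]
[[ 0.982 -0.002 -0.189]
 [ 0.189 -0.     0.982]
 [-0.002 -1.    -0.   ]]
scene [600.36857172 184.98676711 141.29330438] 17.653580579965436 388 fwd 37.73848429579921 left -35.48968794967746 tilts 0.3016400153060816 0.2846484872879719
throttle [ 504.94071545 -123.4799747   155.18253493] [ 504.88991531 -123.45164847  155.24331747]
side [600.02469614 184.42339084 141.07062893] 17.689164103370505 350 fwd 37.294280790249665 left -35.97787488484671 tilts 0.2988141402323728 0.28885325567461295
throttle [ 508.7779709  -133.47265889  156.1781731 ] [ 508.77958722 -133.58364925  156.1866691 ]
```

View pics/s6.png

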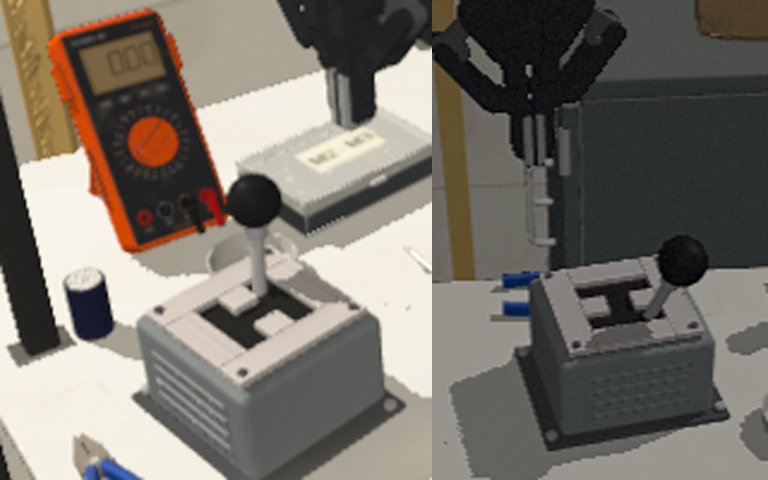

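The lever stands front right (drive ≈ 0.30, cross ≈ 0.29), the throttle is unmoved and the gripper is clear.

```bash
python3 -c "
from station import env
print(env.job_done())"
```

```text
the job is handed in; nothing more can be done
None
```

The range selector is in its front right gear, and I handed the job in with the arm clear, at about 7.6 s of the 32 s allowed. I didn't grip the knob. I pushed it with the closed fingers, first right to the end of the neutral slot, then forward from behind to the stop, where I felt about 5 N. I then backed off and lifted away.

- **On the way:** before I pushed forward, the lever stood at the right-hand end with a sideways tilt of about 0.29 to 0.31 rad and almost no forward tilt.
- **Lever at the end:** fits to the knob in both camera views agree on a sideways tilt of 0.285 to 0.289 rad and a forward tilt of 0.299 to 0.302 rad. Both are well over the limits of 0.17 and 0.21 rad.
- **Throttle:** the grip had moved less than 0.2 mm between the first and last images.
- **Contact:** after the retreat, the force reading was within about 1 N of zero.

Two hand-picked position checks made with the gripper partly hiding the ball were rough, 2 to 5 mm off. The unobstructed fits at the end replace the later one. The sideways tilt before the forward push rests on the earlier one together with the finger position.

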